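# Clamp a wooden box in the cam jig

### The arm

A 6-joint arm with a two-finger parallel gripper is mounted at the origin on the work surface. World frame = base frame: x ahead of the robot, y to its left, z up, the work surface at z = 0. Lengths are in m, angles in rad, forces in N, time in s.
With the tool pointing down it reaches from about 0.375 to 0.925 m from the base axis. Payload 5.7 kg.
Tool frame: the origin (TCP) lies at the very end of the fingers, on their centre line; the grasp point (between the pads) lies 19 mm behind it; z points along the fingers, y is the line along which they close (so a half turn about z gives the same grasp; the last joint's range is limited). The gripper opens to 88 mm and grips with 3 to 60 N. Pads are 20 mm wide; open, the fingers measure 115 mm over their backs; the gripper's body (75 mm by 178 mm) begins 61 mm behind the grasp point.
Start: joints at [1.012, 0.359, 1.51, -0, 1.272, -0.115], TCP at [0.258, 0.542, 0.223] pointing down, gripper open.
Joint ranges: [-2.97, 2.97], [-1.01, 2.36], [0.21, 2.38], [-0.96, 4.11], [0.2, 2.71], [-2.98, 2.98]. Speed limits (rad/s): [2.39, 2.39, 3.14, 3.14, 3.14, 3.14].

### API

Orientations are given as a rotation vector (axis times angle).
In Python, from cell import ctrl gives the robot as it stands. The module is installed in compiled form; this text tells all that it offers.
- The arm moves only by the shell command python3 -m creep 'ROWS'. ROWS is JSON, one flat list of numbers, 7 for each row, row after row: the opening, from -1 (shut) to 1 (fully open), so that 0 is half open, then the shift along the tool's x, y, z in cm, then the turn, a rotation vector about the tool's x, y, z in rad. A call has 1 to 8 rows; each row is the pose to reach, as a shift and turn from the pose commanded when the call began, along the tool's axes at that moment; what a row does not reach only later rows make up. A row lasts 1/8 s, in which the tool goes at most 62.5 mm and 10.7 degrees, less where a joint would pass 70% of its speed; a pose out of reach is approached as far as the arm can. A call with a gripper value outside its range is refused whole. The fingers move at their own pace and stop on an object; the grip force is fixed at half the most. Time passes only in rows, so rows that repeat a pose let the fingers close. It gives the time, the measured TCP pose, the force, the opening and the grip force at its end, in the units of the state.
- ctrl.state(): the state, without advancing time (a new reading comes with each control period).
- ctrl.camera(name): name is "scene" or "side" or "wrist"; returns the picture (400x640x3 uint8, red, green, blue); there is no depth.
- ctrl.camera_model(name): a dict with "mtx" (3x3 intrinsics, pixels), "k1" (the pictures are not rectified: a ray, as slopes to the right and down, at radius r is drawn at 1 + k1 r^2 times it, then the intrinsics apply), "rvec" (rotation vector, rad) and "tvec" (3), from world to camera coordinates, as OpenCV has them; the wrist camera has in their place "tool_from_camera" (4x4, takes a point from camera to tool coordinates, whose origin is the TCP and whose axes are the flange's). Camera axes: x right, y down, z forward; pixel columns grow to the right and rows downward; lengths in m; the calibration is good to about 2 mm. A picture is of the moment at which its call begins: read the wrist's pose just before it. camera_model takes no time and is no camera call.
- ctrl.hand_in(): hands the job in; it is judged then, once.
Trained networks look in the newest picture that a camera, given by its name, has taken for a name from the list of things; names that differ only in an ending like _2 or _b are one class to them, and where a whole thing is asked for, a point or a joint stands for the part that bears it (a point fixed in the world has none). Each returns a list of dicts, best first, with "p" (0 to 1); they miss things now and then, are a little off and sometimes report something else, mostly with a low value. They report only what shows in the picture. A call takes as long as a camera call. They do not tell look-alikes from the thing itself.
- ctrl.recognise(label, camera): "box" ([left, top, width, height] in pixels, round what is visible of it).
- ctrl.mark_of(label, camera): "location" ([column, row] in pixels: a listed point, or the origin of a listed thing).
The state is a dict: "time": time; "q": joint angles; "qd": joint speeds; "tau": joint torques, N m; "ee_pos": TCP position; "eef_rot": TCP orientation; "force": force on the tool from outside, world axes, zero at the start; "torque": the same for the moment, N m; "opening": opening from 0.0 (shut) to 1.0 (fully open); "finger_force": force on a finger pad.
Only numpy, scipy, OpenCV 4.12 (cv2) and the standard library are available. Lean on these libraries where they do the work, as an engineer would, in place of code of your own. Each camera call takes 0.05 s, during which the arm holds its last target. There are 200 camera calls.

### The job

Clamp the small wooden box in the jig, ready for its hinges to be fitted. With a fingertip slide the box along the fence until its far end is up against the end stop, then push the arm of the cam lever round with one finger until the cam holds the box tight between itself and the fence, and take your hand away. Nothing is to be picked up: keep the box flat on the board and leave the awl, glue bottle and screw jar where they are.

Things in the scene. Friction and masses are not known exactly. Their poses are not given: they have to be found in the camera images.
- jig: clamping jig fixed to the bench, at a new place and yaw each time: plywood board 320 mm along its x, 300 mm along its y, 18 mm thick. Origin: centre of its underside, on the bench; z up. A beech fence runs along x on its +y side, a beech end stop stands at its +x end. The cam lever turns on a bolt at x = +30, y = -24 mm, whose end rises to 53 mm above the bench
- stop_face (a point): point on the working face of the end stop (block 25 mm along x, 75 along y, 32 high above the board, face at jig x = +110 mm looking to -x, from y = +15 to +90 mm), 34 mm above the bench, level with the middle of the box's far end once the box is in place; axes as the jig's
- fence_face (a point): point on the working face of the fence (300 mm along x, 28 thick, 32 high above the board, face at jig y = +105 mm looking to -y), 34 mm above the bench, level with the middle of the box's long side once the box is in place; axes as the jig's
- box: small closed box of pale wood, 160 mm long (its x), 90 wide (its y), 60 high, about 0.5 kg, two brass hinge leaves on its lid near the fence. Loose on the jig's board between fence and cam, its x along the jig's x (within 1 degree), 20 to 50 mm short of the end stop, with a few mm of play to fence and cam. Origin: centre of its underside, 18 mm above the bench
- box_far_end (a point): middle of the box's far end face (width-wise), 16 mm above its underside: this end goes to the end stop
- box_near_end (a point): middle of the box's near end face (width-wise), 16 mm above its underside: the end to push on, towards the box's +x
- box_fence_side (a point): middle of the box's long side that faces the fence, 16 mm above its underside
- lever (a joint): angle of the cam lever (rad): 0 open, grows as the arm turns clockwise seen from above, stop at 1.9. At 0 the arm points to the jig's -y, 15 degrees towards +x; at 1.3 to -x, 31 degrees towards -y. Stays where left (0.12 N m friction). At about 1.3 the cam presses the box to the fence; then it goes heavy, and 6 to 15 N near the arm end jams it tight at 1.4 to 1.6. It does not spring back
- lever_pivot (a point): on the lever's vertical turning axis, at mid height of the arm, 30 mm above the bench; its x axis runs along the arm to the free end. To close, push on the side of the arm that trails in a clockwise turn (the lever's own +y side), 90 to 140 mm from the pivot; closing also drags the box towards the end stop
- lever_end (a point): centre of the round end (radius 14 mm) of the arm, 138 mm from the pivot, 30 mm above the bench. The arm is straight, dark hardwood, 22 mm wide, from 20 to 40 mm above the bench
- cam: the cam lever, one piece of dark hardwood 20 mm thick, 20 to 40 mm above the bench: an eccentric disc (radius 32 mm, its centre 9 mm off the turning axis) with its straight arm. Origin: on the turning axis, at its underside; x along the arm, z up
- awl: awl with a red handle, 135 mm long, 29 mm thick, lying on the jig's board at its far right corner; leave alone
- glue: white glue bottle, 56 mm across, 150 mm tall, standing on the bench left of the fence; leave alone
- screw_jar: jar with a brass lid, 52 mm across, 60 mm tall, standing on the bench beside the jig's far right corner; leave alone
There are look-alikes about, which are no part of the job. What is meant by the box is not blue or green, and is the larger of those in its own colour.

How it is judged:
On the way, in this order (a step that is already met when the one before it is completed fails the run):
1. the box is slid up against the end stop (x of box_far_end in the frame of stop_face above -0.003 m and z of box in the frame of jig below 0.022 m), for 0.2 s.
2. the cam lever is swung round until the cam grips the box (contact force between cam and box above 15 N and value of joint lever above 1.15 rad), for 0.2 s.
At the end, for the whole second after the job is handed in: the box lies flat on the board, its far end within 3 mm of the end stop, its long side within 2 mm of the fence and square to it within 0.03 rad, and the cam, left to itself, presses on the box with more than 15 N (lever beyond 1.15 rad) (all of step 1 and all of step 2 and y of box_fence_side in the frame of fence_face above -0.002 m and angle between the x axis of box and the x axis of jig, either way round below 0.03 rad and linear speed of box below 0.01 m/s); the robot touches nothing.
It fails at once if the box is lifted off the board or tipped (z of box in the frame of jig above 0.028 m or angle between box's own z axis and vertical above 0.12 rad).
It fails at once if a bystander (awl, glue bottle, screw jar) is moved more than 20 mm (distance of any of awl, glue, screw_jar from where it was at the start of the episode above 0.02 m).
It also fails if it takes over 58 s, if anything falls off the work surface, if the arm or the gripper's body presses on something with over 40 N, if the wrist force passes 120 N, or if a joint passes its speed limit or range.

## Working session

There is one attempt and no reset: what is moved stays moved. The work goes in short steps, Python scripts to look and compute and a shell command to move; the robot and the scene stay as the last step left them, time stands still between calls to the robot, and variables do not carry over. Pictures are saved under pics/ and viewed, at most 10 in all, crops included, and the job is handed in when it is done.

```bash
mkdir -p pics; cat > h.py <<'E'
import numpy as np,cv2,json
from cell import ctrl
def T(c):
    m=ctrl.camera_model(c); R=cv2.Rodrigues(np.array(m['rvec'],float))[0]; return m,R,np.array(m['tvec'],float).ravel()
def dist(m): return np.array([m['k1'],0,0,0,0],float)
def px2w(c,uv,z):
    m,R,t=T(c); n=cv2.undistortPoints(np.array([[uv]],float),np.array(m['mtx'],float),dist(m))[0,0]
    d=R.T@np.array([n[0],n[1],1]); o=-R.T@t; return o+d*(z-o[2])/d[2]
def w2px(c,P):
    m,R,t=T(c); return cv2.projectPoints(np.array(P,float).reshape(-1,1,3),np.array(m['rvec'],float),t,np.array(m['mtx'],float),dist(m))[0].reshape(-1,2)
def shot(c,name):
    im=ctrl.camera(c); cv2.imwrite('pics/'+name,cv2.cvtColor(im,cv2.COLOR_RGB2BGR)); return im
E
python3 - <<'E'
from h import *
np.set_printoptions(precision=4,suppress=True)
Z=dict(box=.018,jig=0,stop_face=.034,fence_face=.034,box_far_end=.034,box_near_end=.034,box_fence_side=.034,lever_pivot=.03,lever_end=.03,cam=.02,awl=.03,glue=0,screw_jar=0)
for c in('scene','side'):
    shot(c,c+'0.png')
    for k,z in Z.items():
        for d in ctrl.mark_of(k,c)[:3]: print(c,k,np.round(d['location']),round(d['p'],2),px2w(c,d['location'],z))
s=ctrl.state();print(s['time'],s['ee_pos'],s['eef_rot'],s['opening'])
E
```

```text
scene box [305. 196.] 0.93 [0.5217 0.0823 0.018 ]
scene box [155. 278.] 0.66 [ 0.4711 -0.2662  0.018 ]
scene box [405. 144.] 0.58 [0.5725 0.3651 0.018 ]
scene jig [296. 225.] 0.92 [0.5571 0.0232 0.    ]
scene stop_face [354. 231.] 0.95 [0.6658 0.0861 0.034 ]
scene stop_face [293. 235.] 0.27 [ 0.5892 -0.011   0.034 ]
scene fence_face [340. 194.] 0.6 [0.5789 0.1328 0.034 ]
scene box_far_end [334. 218.] 0.92 [0.6152 0.0786 0.034 ]
scene box_far_end [314. 136.] 0.87 [0.4108 0.2127 0.034 ]
scene box_far_end [117. 306.] 0.76 [ 0.4846 -0.3454  0.034 ]
scene box_near_end [353. 120.] 0.98 [0.438  0.3227 0.034 ]
scene box_near_end [181. 247.] 0.9 [ 0.4571 -0.1929  0.034 ]
scene box_near_end [427. 146.] 0.85 [0.6214 0.3847 0.034 ]
scene box_fence_side [167. 285.] 0.93 [ 0.5101 -0.2568  0.034 ]
scene box_fence_side [402. 153.] 0.75 [0.5951 0.3247 0.034 ]
scene box_fence_side [341. 135.] 0.63 [0.4534 0.2621 0.034 ]
scene lever_pivot [295. 231.] 0.74 [ 0.583  -0.0006  0.03  ]
scene lever_end [246. 275.] 0.58 [ 0.5921 -0.1353  0.03  ]
scene cam [295. 235.] 0.75 [ 0.5842 -0.003   0.02  ]
scene awl [
[... 691 characters left out ...]
side box_near_end [262. 133.] 0.6 [0.418  0.3271 0.034 ]
side box_near_end [368. 193.] 0.25 [0.6684 0.0919 0.034 ]
side box_fence_side [266. 152.] 0.88 [0.4264 0.252  0.034 ]
side box_fence_side [314. 338.] 0.62 [ 0.5139 -0.263   0.034 ]
side box_fence_side [323. 129.] 0.57 [0.5809 0.3238 0.034 ]
side lever_pivot [332. 226.] 0.75 [0.5754 0.0042 0.03  ]
side lever_end [350. 280.] 0.85 [ 0.5987 -0.1383  0.03  ]
side cam [338. 229.] 0.81 [0.5872 0.0028 0.02  ]
side awl [388. 240.] 0.9 [ 0.6948 -0.0455  0.03  ]
side screw_jar [390. 298.] 0.97 [ 0.6809 -0.1723  0.    ]
side screw_jar [367. 192.] 0.35 [ 0.6722  0.1233 -0.    ]
1.4 [0.2576 0.5418 0.2226] [-0.6915 -3.0645  0.0002] 1.0006405577529254
```

View pics/scene0.png

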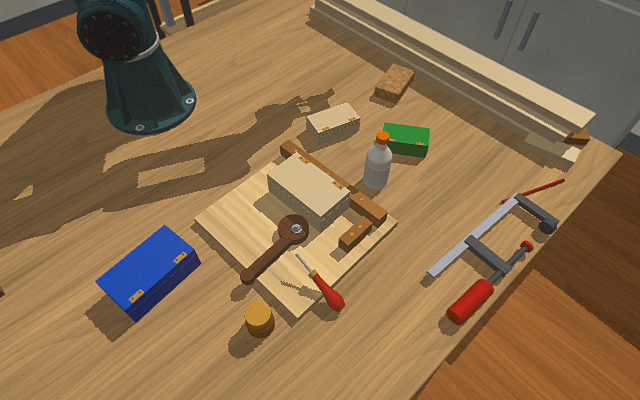

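View pics/side0.png

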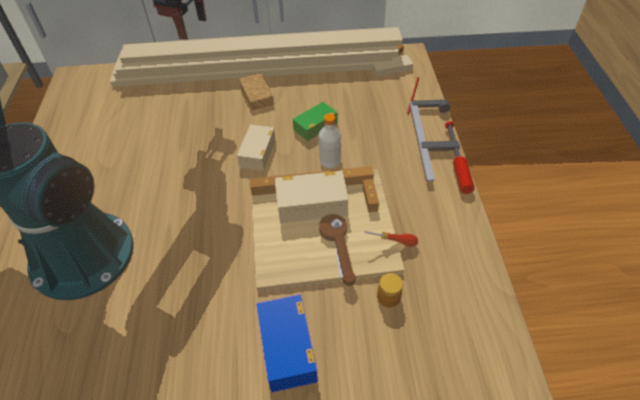

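```bash
cat > fit.py <<'E'
from h import *
from scipy.optimize import least_squares
np.set_printoptions(precision=4,suppress=True)
J=dict(jig=[0,0,0],stop_face=[.11,.06,.034],fence_face=[.03,.105,.034],lever_pivot=[.03,-.024,.03],cam=[.03,-.024,.02])
def jw(p,P):
    c,s=np.cos(p[2]),np.sin(p[2]); P=np.atleast_2d(np.array(P,float)); return np.c_[p[0]+c*P[:,0]-s*P[:,1],p[1]+s*P[:,0]+c*P[:,1],P[:,2]]
E
cat > overlay.py <<'E'
from fit import *
import sys
def draw(c,p,lev,bx,name,src,cx,cy,w=200,h=140,k=4):
    im=cv2.imread(src)[cy:cy+h,cx:cx+w]; im=cv2.resize(im,None,fx=k,fy=k,interpolation=cv2.INTER_CUBIC)
    def ln(P,col,closed=True):
        q=(w2px(c,jw(p,P))+.5-[cx,cy])*k; cv2.polylines(im,[np.int32(q)],closed,col,1)
    R=lambda x0,x1,y0,y1,z:[[x0,y0,z],[x1,y0,z],[x1,y1,z],[x0,y1,z]]
    ln(R(-.16,.16,-.15,.15,.018),(255,0,255)); ln(R(-.15,.15,.105,.133,.05),(255,255,0)); ln(R(.11,.135,.015,.09,.05),(0,255,255))
    ln(R(bx[0]-.08,bx[0]+.08,bx[1]-.045,bx[1]+.045,.078),(0,0,255))
    a=-np.pi/2+np.radians(15)-lev; ln([[.03,-.024,.04],[.03+.138*np.cos(a),-.024+.138*np.sin(a),.04]],(0,255,0),False)
    cv2.imwrite('pics/'+name,im)
E
python3 - <<'E'
from overlay import *
obs=[(c,k,d['location']) for c in('scene','side') for k in J for d in ctrl.mark_of(k,c)[:1]]
f=lambda p:np.concatenate([(w2px(c,jw(p,J[k]))[0]-l) for c,k,l in obs])
r=least_squares(f,[.555,.028,0],loss='soft_l1',f_scale=2);p=r.x;print(p,np.round(f(p).reshape(-1,2),1).tolist())
def inv(P): c,s=np.cos(p[2]),np.sin(p[2]); d=np.array(P[:2])-p[:2]; return np.array([c*d[0]+s*d[1],-s*d[0]+c*d[1]])
print(inv([.614,.0766]),inv([.5238,.0767]),inv([.4512,.0825]),inv([.5955,-.1368]))
draw('scene',p,0,(.0,.055),'o_scene.png','pics/scene0.png',190,130)
draw('side',p,0,(.0,.055),'o_side.png','pics/side0.png',235,160)
E
```

```text
[0.5535 0.0251 0.0129] [[-0.4, -1.5], [-0.9, -1.0], [0.3, 1.4], [1.0, -0.3], [1.5, -1.4], [0.5, 2.9], [1.7, 1.6], [-1.8, -1.2], [3.8, 0.7], [-1.4, 0.6]]
[0.0611 0.0507] [-0.0291  0.0519] [-0.1016  0.0587] [ 0.0399 -0.1625]
```

View pics/o_scene.png

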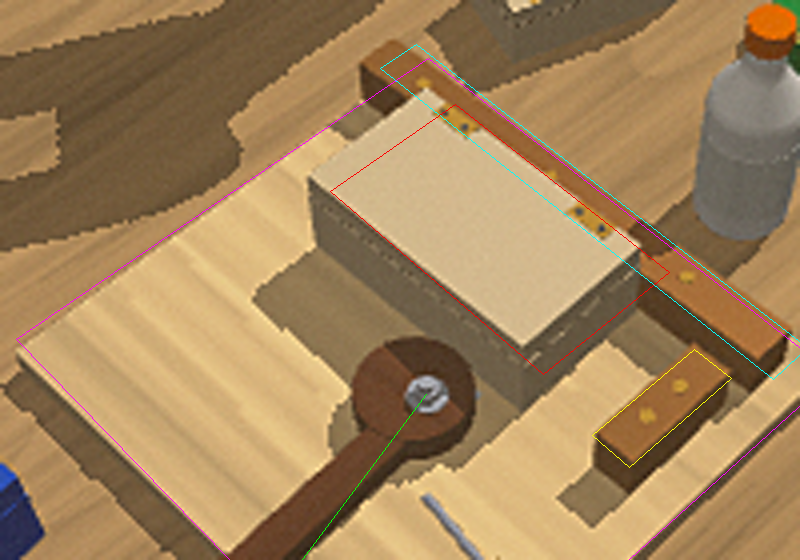

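View pics/o_side.png

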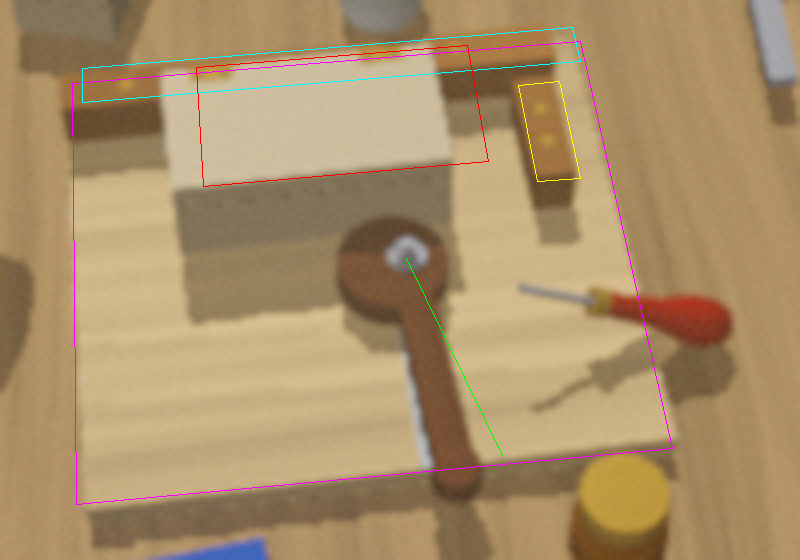

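```bash
python3 - <<'E'
from overlay import *
F=.05
sc=lambda x,y:(x/4+190-.5,y/4+130-.5); si=lambda x,y:(x/4+235-.5,y/4+160-.5)
O=[('scene',[.11,.09,.05],sc(693,347)),('scene',[.135,.09,.05],sc(731,377)),('scene',[.135,.015,.05],sc(632,467)),('scene',[.11,.015,.05],sc(596,436)),
('side',[.11,.09,.05],si(513,83)),('side',[.135,.015,.05],si(577,178)),('side',[.11,.015,.05],si(534,181)),
('scene',[-.16,-.15,.018],sc(18,348)),('side',[-.16,-.15,.018],si(86,510)),('side',[.16,-.15,.018],si(673,450)),
('scene',['f0',.133,.05],sc(400,41)),('scene',['f0',.105,.05],sc(362,65)),('scene',['f1',.133,.05],sc(791,332)),('side',['f0',.105,.05],si(66,106)),('side',['f0',.133,.05],si(60,78)),
('scene',[.03,-.024,.053],sc(427,388)),('side',[.03,-.024,.053],si(407,247))]
def f(v):
    o=[]
    for c,P,l in O:
        P=[{'f0':v[3],'f1':v[3]+.3}.get(P[0],P[0]),*P[1:]]; o.append(w2px(c,jw(v[:3],P))[0]-l)
    return np.concatenate(o)
r=least_squares(f,[.555,.028,0,-.15],loss='soft_l1',f_scale=1);v=r.x;print(v);print(np.round(f(v).reshape(-1,2),1).tolist())
def inv(P): c,s=np.cos(v[2]),np.sin(v[2]); d=np.array(P[:2])-v[:2]; return np.array([c*d[0]+s*d[1],-s*d[0]+c*d[1]])
for n,c,l,z in[('boxNL','scene',sc(309,180),.078),('boxNF','scene',sc(425,90),.078),('boxFF','scene',sc(640,245),.078),('boxFL','scene',sc(525,348),.078),('NL','side',si(172,189),.078),('FL','side',si(452,160),.078),('FF','side',si(434,53),.078),('levend','side',si(458,478),.04)]: print(n,inv(px2w(c,l,z)))
E
```

```text
[ 0.554   0.0237  0.0313 -0.1595]
[[0.2, 0.0], [-0.1, -0.3], [-0.3, -0.1], [-0.6, -0.1], [0.7, 0.4], [0.8, -0.3], [0.8, -0.0], [-1.3, -0.1], [-0.9, 0.2], [1.3, -1.1], [-0.5, -0.8], [0.2, -0.7], [0.5, 0.3], [-0.4, 0.9], [0.8, -0.8], [-0.4, -1.3], [0.3, -0.3]]
boxNL [-0.0946  0.0102]
boxNF [-0.0982  0.0984]
boxFF [0.0591 0.1023]
boxFL [0.0624 0.0145]
NL [-0.0979  0.0132]
FL [0.0597 0.0139]
FF [0.061  0.0962]
levend [ 0.0372 -0.1678]
```

Candidates for "box": pale box in the jig (scene px 308,187), the smaller pale box (333,120), the green one (406,140) and the blue one (148,272). The crops show the pale box between fence and cam. It is the larger pale one, so I choose it. The jig is at (0.554, 0.024) with yaw 0.031. The box's far end is about 49 mm short of the stop, and the lever is at about 0.2.

```bash
cat > go.py <<'E'
from fit import *
import sys
from scipy.spatial.transform import Rotation as Ro
p=[.554,.0237,.0313]
def go(jx,jy,z,dyaw=0):
    s=ctrl.state(); R=Ro.from_rotvec(s['eef_rot']); w=jw(p,[jx,jy,z])[0]
    a=p[2]+dyaw; G=Ro.from_matrix(np.array([[-np.cos(a),-np.sin(a),0],[-np.sin(a),np.cos(a),0],[0,0,-1]]).reshape(3,3))
    print('to',w,'shift cm',R.inv().apply(w-s['ee_pos'])*100,'turn',(R.inv()*G).as_rotvec(),'t',s['time'],'F',s['force'])
if __name__=='__main__': go(*map(float,sys.argv[1:]))
E
python3 go.py -.13 .057 .16
```

```text
to [0.4223 0.0766 0.16  ] shift cm [-34.8489 -34.9439   6.265 ] turn [-0.0001 -0.0001 -0.4751] t 1.9 F [ 0.883   0.2488 -0.1334]
```

```bash
python3 -m creep '[-1,-4,-4,0.5,0,0,-0.06, -1,-8,-8,1,0,0,-0.12, -1,-12,-12,2,0,0,-0.18, -1,-16.5,-16.5,3,0,0,-0.24, -1,-21,-21,4,0,0,-0.3, -1,-25.5,-25.5,5,0,0,-0.36, -1,-30,-30,5.6,0,0,-0.42, -1,-34.8,-34.9,6.3,0,0,-0.475]'; python3 go.py -.13 .057 .045
```

```text
time: 2.9
ee_pos: [0.4184, 0.0882, 0.1612]
eef_rot: [-0.052, 3.14, 0.0]
force: [0.7, 0.3, 0.1]
opening: 0.126
finger_force: 0.0
to [0.4223 0.0766 0.045 ] shift cm [-0.3308 -1.1717 11.6209] turn [0.0001 0.0013 0.0019] t 2.9 F [0.7383 0.3187 0.0913]
```

```bash
python3 -m creep '[-1,0,0,0,0,0,0, -1,0,0,0,0,0,0]'; python3 go.py -.13 .057 .045; python3 - <<'E'
from h import *
shot('wrist','w1.png')
E
```

```text
time: 3.15
ee_pos: [0.4174, 0.0901, 0.161]
eef_rot: [0.046, -3.141, -0.001]
force: [0.2, -0.3, 0.0]
opening: 0.005
finger_force: 0.0
to [0.4223 0.0766 0.045 ] shift cm [-0.4514 -1.3731 11.6035] turn [ 0.0004 -0.0005 -0.0021] t 3.15 F [ 0.2028 -0.259   0.0068]
```

View pics/w1.png

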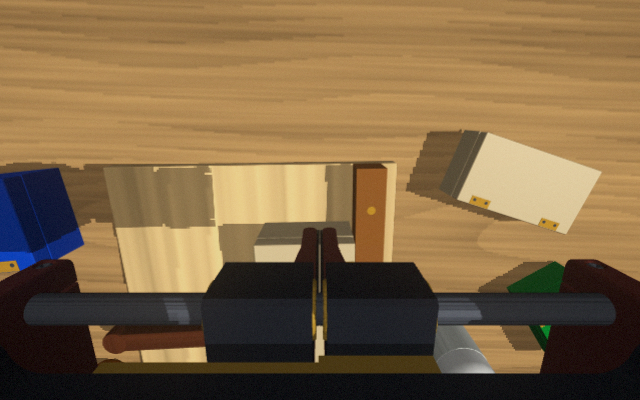

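The wrist view shows the box's near end (265–355, 240) just ahead of the shut fingers at column 320, parallel to the jig. I go down and push along tool -x.

```bash
python3 -m creep '[-1,-0.2,-0.7,3,0,0,0, -1,-0.4,-1.4,6,0,0,0, -1,-0.4,-1.4,9,0,0,0, -1,-0.4,-1.4,11.6,0,0,0, -1,-0.4,-1.4,11.6,0,0,0]'; python3 go.py .005 .057 .045
```

```text
time: 3.82
ee_pos: [0.4201, 0.0778, 0.0439]
eef_rot: [0.053, -3.137, -0.0]
force: [-0.3, -0.5, 0.1]
opening: 0.01
finger_force: 0.0
to [0.5572 0.0808 0.045 ] shift cm [-13.7115  -0.1668  -0.1603] turn [ 0.0001 -0.0039  0.0028] t 3.825 F [-0.3019 -0.5017  0.1447]
```

```bash
python3 -m creep '[-1,-1,0,0,0,0,0, -1,-2,0,0,0,0,0, -1,-2.8,0,0,0,0,0, -1,-3.5,0,0,0,0,0, -1,-4.2,0,0,0,0,0, -1,-4.9,0,0,0,0,0, -1,-5.5,0,0,0,0,0, -1,-6,0,0,0,0,0]'; python3 go.py -.059 .057 .045; python3 -m creep '[-1,-0.3,0,0,0,0,0, -1,-0.6,0,0,0,0,0, -1,-0.9,0,0,0,0,0]';python3 go.py -.059 .057 .045
```

```text
time: 4.82
ee_pos: [0.4823, 0.078, 0.0453]
eef_rot: [0.049, -3.141, 0.0]
force: [-7.8, 0.0, 7.6]
opening: 0.003
finger_force: 4.2
to [0.4932 0.0788 0.045 ] shift cm [-1.1015  0.0474  0.032 ] turn [-0.0001 -0.0005 -0.0003] t 4.825 F [-7.8493  0.0275  7.577 ]
time: 5.2
ee_pos: [0.4884, 0.0783, 0.0451]
eef_rot: [0.049, -3.136, 0.0]
force: [-8.3, 0.2, 7.2]
opening: 0.004
finger_force: 4.1
to [0.4932 0.0788 0.045 ] shift cm [-0.4821  0.0412  0.0076] turn [-0.0001 -0.005  -0.0001] t 5.2 F [-8.2655  0.2161  7.1815]
```

```bash
python3 -m creep '[-1,-0.3,0,0,0,0,0, -1,-0.5,0,0,0,0,0, -1,-0.5,0,0,0,0,0]';python3 -m creep '[-1,-0.2,0,0,0,0,0, -1,-0.3,0,0,0,0,0]'; python3 - <<'E'
from h import *
np.set_printoptions(precision=4,suppress=True)
shot('scene','scene1.png');shot('side','side1.png')
for c in('scene','side'):
    for d in ctrl.mark_of('box_far_end',c)[:2]+ctrl.mark_of('stop_face',c)[:1]: print(c,np.round(d['location']),d['p'],px2w(c,d['location'],.034))
E
```

```text
time: 5.58
ee_pos: [0.4902, 0.0783, 0.0447]
eef_rot: [0.049, -3.131, 0.0]
force: [-14.6, -1.1, 12.2]
opening: 0.006
finger_force: 7.3
time: 5.82
ee_pos: [0.4901, 0.0784, 0.0444]
eef_rot: [0.049, -3.125, 0.001]
force: [-20.7, -1.4, 18.0]
opening: 0.004
finger_force: 10.9
scene [381. 138.] 0.98 [0.5273 0.326  0.034 ]
scene [312. 132.] 0.85 [0.3982 0.2172 0.034 ]
scene [358. 228.] 0.65 [0.667  0.0973 0.034 ]
side [365. 197.] 0.97 [0.66   0.0784 0.034 ]
side [299. 133.] 0.8 [0.5163 0.3174 0.034 ]
side [368. 192.] 0.97 [0.6685 0.0932 0.034 ]
```

```bash
python3 -c "
import cv2
a=cv2.resize(cv2.imread('pics/scene1.png')[140:290,220:420],None,fx=4,fy=4,interpolation=2);cv2.imwrite('pics/c1.png',a)"
```

```text
(no output)
```

View pics/c1.png

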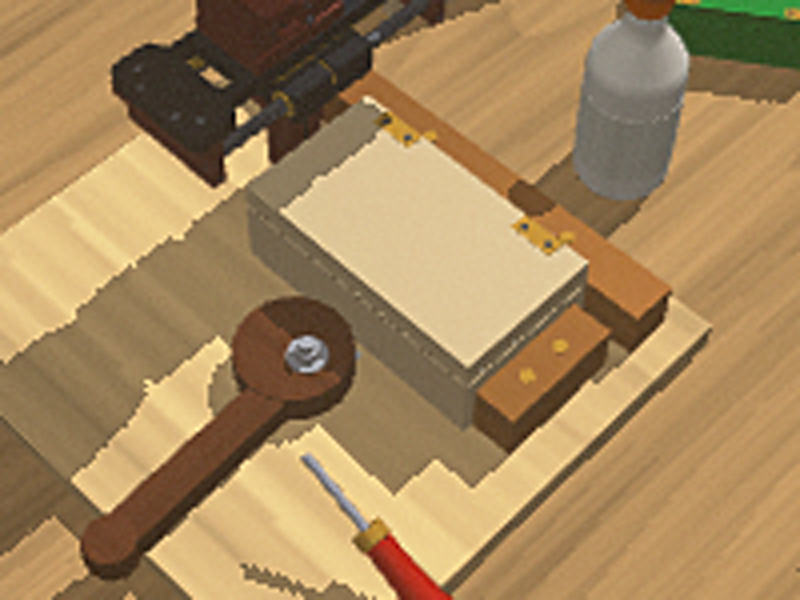

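Box far end is flush against the stop (crop 470–585, 265–375) and the long side is near the fence. Next I back off, lift, and go round to the +x side of the lever arm (its end is at scene px 247,276).

```bash
python3 -m creep '[-1,1,0,0,0,0,0, -1,3,0,0,0,0,0, -1,3,0,-5,0,0,0, -1,3,0,-10,0,0,0, -1,3,0,-10,0,0,0]';  python3 go.py .085 -.139 .14
```

```text
time: 6.75
ee_pos: [0.4741, 0.0777, 0.1493]
eef_rot: [-0.049, 3.13, -0.0]
force: [0.2, 0.4, -1.3]
opening: 0.008
finger_force: 0.0
to [ 0.6433 -0.1126  0.14  ] shift cm [-16.3091 -19.5486   1.1173] turn [-0.0002  0.0115 -0.0002] t 6.75 F [ 0.1844  0.3966 -1.2947]
```

```bash
python3 -m creep '[-1,-3,-3,0.2,0,0.01,0, -1,-6,-7,0.4,0,0.01,0, -1,-9,-11,0.6,0,0.01,0, -1,-12,-15,0.8,0,0.01,0, -1,-15,-18,1,0,0.01,0, -1,-16.3,-19.5,1.1,0,0.01,0, -1,-16.3,-19.5,1.1,0,0.01,0]';  python3 go.py .085 -.139 .026; python3 - <<'E'
from h import *
from fit import jw
np.set_printoptions(precision=4,suppress=True)
shot('scene','scene2.png');shot('side','side2.png')
for c in('scene','side'):
    for d in ctrl.mark_of('lever_end',c)[:2]: print(c,np.round(d['location']),d['p'],px2w(c,d['location'],.03))
E
```

```text
time: 7.62
ee_pos: [0.6383, -0.1126, 0.133]
eef_rot: [0.047, -3.131, -0.0]
force: [-1.2, -0.2, -0.0]
opening: 0.009
finger_force: 0.0
to [ 0.6433 -0.1126  0.026 ] shift cm [-0.6197 -0.0116 10.6986] turn [ 0.0003 -0.0107 -0.0011] t 7.625 F [-1.1776 -0.2097 -0.02  ]
scene [249. 275.] 0.86 [ 0.5967 -0.132   0.03  ]
scene [338. 198.] 0.54 [0.583  0.1244 0.03  ]
side [346. 282.] 0.84 [ 0.5913 -0.1439  0.03  ]
```

```bash
python3 -m creep '[-1,-0.6,0,3,0,-0.01,0, -1,-0.6,0,6,0,-0.01,0, -1,-0.6,0,9,0,-0.01,0, -1,-0.6,0,10.7,0,-0.01,0, -1,-0.6,0,10.7,0,-0.01,0]'; cat > way.py <<'E'
from go import *
import sys
s=ctrl.state(); R=Ro.from_rotvec(s['eef_rot'])
def way(l,r=.115,z=.026):
    a=np.radians(-75)-l; u=np.array([np.cos(a),np.sin(a)]); n=np.array([-u[1],u[0]])
    P=np.array([.03,-.024])+r*u+(.011+.010*abs(n[0])+.013*abs(n[1]))*n
    return jw(p,[*P,z])[0]
for l in map(float,sys.argv[1:]): print(l,np.round(R.inv().apply(way(l)-s['ee_pos'])*100,2))
print(s['ee_pos'],s['force'],s['time'])
E
python3 way.py .2 .3 .4 .5 .6 .7 .8 .9 1 1.1 1.2 1.3 1.4 1.5 1.6
```

```text
time: 8.45
ee_pos: [0.6417, -0.1112, 0.0261]
eef_rot: [0.05, -3.139, -0.001]
force: [-0.3, 0.5, 0.2]
opening: 0.008
finger_force: 0.0
0.2 [2.46 0.01 0.02]
0.3 [ 3.64 -0.22  0.02]
0.4 [ 4.68 -0.34  0.02]
0.5 [ 5.75 -0.38  0.03]
0.6 [ 6.82 -0.31  0.03]
0.7 [ 7.91 -0.14  0.03]
0.8 [8.98 0.14 0.03]
0.9 [10.04  0.53  0.04]
1.0 [11.07  1.03  0.04]
1.1 [12.06  1.64  0.04]
1.2 [13.    2.35  0.05]
1.3 [13.86  3.17  0.05]
1.4 [14.65  4.09  0.05]
1.5 [15.34  5.1   0.05]
1.6 [15.93  6.19  0.06]
[ 0.6417 -0.1112  0.0261] [-0.3306  0.5133  0.1819] 8.45
```

```bash
python3 -m creep '[-1,1.2,0,0,0,0,0, -1,2.4,0,0,0,0,0, -1,3.6,-0.2,0,0,0,0, -1,4.7,-0.3,0,0,0,0, -1,5.7,-0.4,0,0,0,0, -1,6.8,-0.3,0,0,0,0, -1,7.9,-0.1,0,0,0,0, -1,9,0.1,0,0,0,0]';  python3 way.py .8 .9 1 1.1 1.2 1.3 1.4 1.5 1.6
```

```text
time: 9.45
ee_pos: [0.553, -0.1138, 0.0272]
eef_rot: [-0.049, 3.14, -0.001]
force: [3.6, 1.3, -0.5]
opening: 0.006
finger_force: 1.3
0.8 [0.11 0.13 0.12]
0.9 [1.17 0.51 0.11]
1.0 [2.2  1.01 0.11]
1.1 [3.19 1.62 0.11]
1.2 [4.12 2.34 0.11]
1.3 [4.99 3.16 0.11]
1.4 [5.78 4.07 0.11]
1.5 [6.47 5.08 0.11]
1.6 [7.06 6.17 0.1 ]
[ 0.553  -0.1138  0.0272] [ 3.5507  1.3032 -0.5071] 9.45
```

```bash
python3 -m creep '[-1,1.1,0.5,0.1,0,0,0, -1,2.2,1,0.1,0,0,0, -1,3.2,1.6,0.1,0,0,0, -1,4.1,2.3,0.1,0,0,0, -1,4.6,2.8,0.1,0,0,0, -1,5,3.2,0.1,0,0,0]';  python3 way.py 1.2 1.3 1.35 1.4 1.45 1.5 1.55 1.6 1.7
```

```text
time: 10.2
ee_pos: [0.5018, -0.0832, 0.026]
eef_rot: [-0.05, 3.141, -0.0]
force: [4.3, -0.6, -0.3]
opening: 0.008
finger_force: 1.3
1.2 [-0.89 -0.89  0.  ]
1.3 [-0.03 -0.07  0.  ]
1.35 [0.38 0.38 0.  ]
1.4 [0.76 0.85 0.  ]
1.45 [1.12 1.34 0.  ]
1.5 [1.46 1.85 0.  ]
1.55 [1.76 2.39 0.  ]
1.6 [2.04 2.94 0.  ]
1.7 [2.52 4.1  0.  ]
[ 0.5018 -0.0832  0.026 ] [ 4.2885 -0.6083 -0.3116] 10.2
```

```bash
python3 - <<'E'
from h import *
np.set_printoptions(precision=4,suppress=True)
a=shot('scene','scene3.png');b=shot('side','side3.png')
for c in('scene','side'):
    for d in ctrl.mark_of('lever_end',c)[:1]: print(c,np.round(d['location']),d['p'],px2w(c,d['location'],.03))
im=np.hstack([cv2.resize(a[150:310,210:370],None,fx=2.5,fy=2.5,interpolation=2),cv2.resize(b[160:320,240:400],None,fx=2.5,fy=2.5,interpolation=2)])
cv2.imwrite('pics/c3.png',im[:,:,::-1])
E
```

```text
scene [233. 218.] 0.85 [ 0.4695 -0.0747  0.03  ]
side [287. 261.] 0.88 [ 0.47   -0.0795  0.03  ]
```

View pics/c3.png

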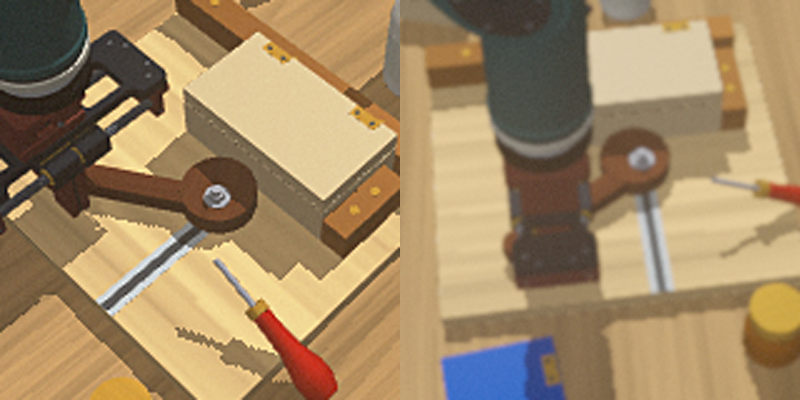

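The lever is at about 1.28 (end at scene px 233,218), with the finger behind the arm and the box still at the stop. I keep pushing in small steps.

```bash
python3 -m creep '[-1,0.4,0.4,0,0,0,0, -1,0.7,0.8,0,0,0,0, -1,0.7,0.8,0,0,0,0]';  python3 way.py 1.3 1.4 1.5 1.6; python3 -m creep '[-1,0.2,0.3,0,0,0,0, -1,0.2,0.3,0,0,0,0]';python3 way.py 1.3 1.4 1.5 1.6
```

```text
time: 10.78
ee_pos: [0.4956, -0.0761, 0.0261]
eef_rot: [-0.05, 3.139, -0.002]
force: [3.1, -3.6, -2.8]
opening: 0.004
finger_force: 2.4
1.3 [-0.63 -0.8   0.01]
1.4 [0.16 0.12 0.01]
1.5 [0.85 1.13 0.  ]
1.6 [1.44 2.21 0.  ]
[ 0.4956 -0.0761  0.0261] [ 3.1024 -3.6489 -2.7696] 10.775
time: 11.02
ee_pos: [0.4943, -0.0741, 0.0262]
eef_rot: [-0.05, 3.138, -0.004]
force: [5.1, -5.9, -5.2]
opening: 0.006
finger_force: 4.1
1.3 [-0.75 -1.01  0.02]
1.4 [ 0.04 -0.09  0.02]
1.5 [0.73 0.92 0.01]
1.6 [1.32 2.01 0.01]
[ 0.4943 -0.0741  0.0262] [ 5.0525 -5.8597 -5.1582] 11.025
```

```bash
python3 -m creep '[-1,0.15,0.3,0,0,0,0, -1,0.25,0.5,0,0,0,0, -1,0.25,0.5,0,0,0,0]';python3 -m creep '[-1,0.1,0.2,0,0,0,0, -1,0.1,0.2,0,0,0,0]'; python3 way.py 1.3 1.4 1.5 1.6
```

```text
time: 11.4
ee_pos: [0.4921, -0.0705, 0.0262]
eef_rot: [-0.052, 3.137, -0.007]
force: [4.1, -14.1, -6.3]
opening: 0.003
finger_force: 6.9
time: 11.65
ee_pos: [0.4912, -0.0689, 0.0262]
eef_rot: [-0.053, 3.137, -0.008]
force: [4.0, -14.9, -6.4]
opening: 0.004
finger_force: 7.7
1.3 [-1.04 -1.53  0.03]
1.4 [-0.26 -0.61  0.02]
1.5 [0.43 0.4  0.02]
1.6 [1.02 1.49 0.01]
[ 0.4912 -0.0689  0.0262] [  3.9998 -14.8866  -6.3766] 11.65
```

```bash
python3 -m creep '[-1,0.1,0.2,0,0,0,0, -1,0.15,0.3,0,0,0,0, -1,0.15,0.3,0,0,0,0]'; python3 -m creep '[-1,0,-1,0,0,0,0, -1,-1,-3,0,0,0,0, -1,-1,-4,0,0,0,0, -1,-1,-4,-4,0,0,0, -1,-1,-4,-8,0,0,0, -1,-1,-6,-12,0,0,0, -1,0,-9,-12,0,0,0, -1,2,-14,-12,0,0,0]'; python3 - <<'E'
from h import *
np.set_printoptions(precision=4,suppress=True)
a=shot('scene','scene4.png');b=shot('side','side4.png')
for c in('scene','side'):
    for k in('lever_end','box_far_end','box_fence_side'):
        for d in ctrl.mark_of(k,c)[:1]: print(c,k,np.round(d['location']),d['p'],px2w(c,d['location'],.03))
im=np.hstack([cv2.resize(a[140:300,220:380],None,fx=2.5,fy=2.5,interpolation=2),cv2.resize(b[150:310,240:400],None,fx=2.5,fy=2.5,interpolation=2)])
cv2.imwrite('pics/c4.png',im[:,:,::-1])
E
```

```text
time: 12.02
ee_pos: [0.4899, -0.0667, 0.0262]
eef_rot: [-0.054, 3.137, -0.01]
force: [3.8, -20.1, -7.6]
opening: 0.005
finger_force: 9.3
time: 13.02
ee_pos: [0.4719, -0.2039, 0.1467]
eef_rot: [-0.052, 3.14, -0.0]
force: [1.2, 0.8, 0.1]
opening: 0.007
finger_force: 0.0
scene lever_end [237. 210.] 0.61 [ 0.459  -0.0558  0.03  ]
scene box_far_end [351. 233.] 0.7 [0.6641 0.0806 0.03  ]
scene box_fence_side [338. 135.] 0.74 [0.4461 0.2608 0.03  ]
side box_far_end [362. 193.] 0.94 [0.6565 0.0953 0.03  ]
side box_fence_side [312. 338.] 0.94 [ 0.5104 -0.2623  0.03  ]
```

View pics/c4.png

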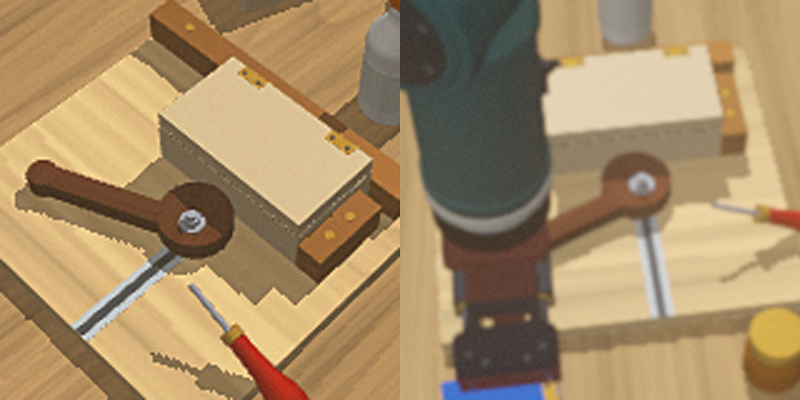

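The cam is against the box, the box is flush with stop and fence, the lever is at about 1.46, and the hand is clear at z = 0.15. I hand in.

```bash
python3 -m creep '[-1,0,0,0,0,0,0, -1,0,0,0,0,0,0, -1,0,0,0,0,0,0]'; python3 -c "
from cell import ctrl; print(ctrl.hand_in())"
```

```text
time: 13.8
ee_pos: [0.4719, -0.2031, 0.146]
eef_rot: [0.05, -3.141, 0.0]
force: [0.6, -0.6, -1.2]
opening: 0.001
finger_force: 0.0
the job is handed in; nothing more can be done
None
```

The box is against the end stop and clamped to the fence by the cam lever (about 1.46 rad, pushed to about 20 N), and the job was handed in at 13.8 s with the hand clear; hand-in returned no verdict, and the clamp force itself was not measured.

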